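Roll a coin roll home in its covered lane with a pusher paddle

ROBOT

A 6-joint arm with a two-finger parallel gripper is mounted at the origin on the work surface; the furniture and walls round the work are solid. World frame = base frame: x ahead of the robot, y to its left, z up, the work surface at z = 0. Lengths are in m, angles in rad, forces in N, time in s.
With the tool pointing down it reaches from about 0.35 to 0.875 m from the base axis. Payload 4.2 kg.
Tool frame: the origin (TCP) lies between the finger pads; the fingertips stand 25 mm ahead of it and the grasp point (between the pads) lies 6 mm ahead of it; z points along the fingers, y is the line along which they close (so a half turn about z gives the same grasp; the last joint's range is limited). The gripper opens to 87 mm and grips with 3 to 60 N. Pads are 19 mm wide; open, the fingers measure 117 mm over their backs; the gripper's body (75 mm by 190 mm) begins 51 mm behind the grasp point.
Start: joints at [1.382, 0.385, 0.008, 0, -1.194, -0.259], TCP at [0.271, 0.563, 0.248] pointing down, gripper open.
Joint ranges: [-3.14, 3.14], [-1.21, 2.06], [-1.07, 1.41], [-3.16, 2.05], [-2.99, -0.16], [-3.1, 3.1]. Speed limits (rad/s): [2.79, 2.79, 3.14, 3.14, 3.14, 3.14].

INTERFACE

Orientations are given as a rotation vector (axis times angle).
In Python, from bench import * gives the robot as it stands.
- The arm moves only by the tool play_rows, never from a script. Its argument "plan" is one flat list of numbers, 5 for each row, row after row: the finger opening in mm, from 0 to 87, then the shift along the world's x, y, z in mm, then the turn about the world's z in rad. In form: [claw, dx, dy, dz, roll, claw, dx, dy, dz, roll, ...]. A call has 1 to 5 rows; each row shifts and turns the commanded pose from where the row before left it; what a row does not reach is not made up. A row lasts 1/10 s, in which the tool goes at most 50 mm and 8.59 degrees, less where a joint would pass 70% of its speed; a pose out of reach is approached as far as the arm can. A call with a gripper value outside its range is refused whole. The fingers move at their own pace and stop on an object; the grip force is fixed at half the most. Time passes only in rows, so rows that do not move let the fingers close. It gives the time, the measured TCP pose, the force, the opening and the grip force at its end, in the units of the state.
- sense(): the state, without advancing time (a new reading comes with each control period).
- get_image(name): name is "side" or "top"; returns (picture, depth): 384x512x3 uint8, red, green, blue; 384x512 float32, m along the optical axis (not along the pixel's ray), 0 where there is no reading.
- get_calibration(name): a dict with "fx", "fy", "cx", "cy" (pixels), "k1" (the pictures are not rectified: a ray, as slopes to the right and down, at radius r is drawn at 1 + k1 r^2 times it, then the intrinsics apply), "rvec" (rotation vector, rad) and "tvec" (3), from world to camera coordinates, as OpenCV has them. Camera axes: x right, y down, z forward; pixel columns grow to the right and rows downward; lengths in m; the calibration is good to about 2 mm. A picture is of the moment at which its call begins. get_calibration takes no time and is no camera call.
- job_done(): hands the job in; it is judged then, once.
Trained networks look in the newest picture that a camera, given by its name, has taken for a name from the list of things; names that differ only in an ending like _2 or _b are one class to them, and where a whole thing is asked for, a point or a joint stands for the part that bears it (a point fixed in the world has none). Each returns a list of dicts, best first, with "p" (0 to 1); they miss things now and then, are a little off and sometimes report something else, mostly with a low value. They report only what shows in the picture. A call takes as long as a camera call. They do not tell look-alikes from the thing itself.
- find_in(camera, label): "at" ([x, y, z] in m, in world coordinates, good to about 4 mm: the middle of the surface that is visible of it).
- trace(camera, label): "pixels" (384x512 bool, what is visible of it).
- mark_of(camera, label): "at" ([x, y, z] in m, in world coordinates, good to about 4 mm: a listed point, or the origin of a listed thing).
The state is a dict: "time_s": time; "joint_pos": joint angles; "joint_velocities": joint speeds; "joint_efforts": joint torques, N m; "ee_pos": TCP position; "eef_rot": TCP orientation; "wrist_force": force on the tool from outside, world axes, zero at the start; "torque": the same for the moment, N m; "gripper_width": finger opening in m; "grasp_force": force on a finger pad.
Only numpy, scipy, OpenCV 4.12 (cv2) and the standard library are available. Lean on these libraries where they do the work, as an engineer would, in place of code of your own. Each camera call takes 0.05 s, during which the arm holds its last target. There are 200 camera calls.

TASK

Pick up the standing pusher paddle and use its blade to roll the coin roll along the lane, in under the green cover, until it comes up against the spring buffer hidden inside. Press it lightly against the buffer for about a second, with about 7 N and never more than 12 N, then ease off slowly so that the roll stays against the buffer. Draw the paddle out and stand it upright on the counter beside or behind the lane, without disturbing the other things.

Things in the scene. Friction and masses are not known exactly. Their poses are not given: they have to be found in the camera images.
- lane: Fixed straight grey lane, 300 x 76 mm, black rubber floor, open above and at its near end. Origin under its centre on the counter; x runs along it from the open end (-150 mm) to the closed end (+150 mm), z up. Floor 10 mm above the counter, 57 mm wide between rails whose tops are 32 mm above it. The rubber resists rolling: the roll soon stops by itself, and under 1 N keeps it rolling.
- cover_mouth (a point): Middle of the mouth of the green cover: lane x = +50 mm, 22 mm above the counter (the height of the roll's axis). The cover runs from here to the closed end, 73 mm wide, underside 45 mm and top 49 mm above the counter. A spring buffer stands out of sight inside, its face anywhere 48 to 86 mm beyond the mouth; where it is differs each time and can only be felt.
- roll_center (a point): Centre of the coin roll, a cream paper cylinder of 24 mm diameter and 53 mm length, about 0.15 kg, that lies across the open part of the lane; its axis is 22 mm above the counter. Site z axis: along the roll.
- coin_roll: The same coin roll; this origin is the centre of one end face, z axis along the roll.
- paddle_grip (a point): Where to grip the standing paddle: centre of its upright pale wooden handle, 62 mm above the underside. The handle is 20 mm thick along the paddle's x, 32 mm wide along its y, and reaches from 8 to 86 mm above the underside. Grip it firmly across the 20 mm (one finger before, one behind) to carry the push. Axes as the paddle's.
- paddle: Pusher paddle, 0.16 kg, standing by itself. Origin on its underside below the handle; z up, x towards the blade. Dark foot x -34 to +20 mm, 44 mm wide, 8 mm high; flat tongue 18 x 8 mm; orange blade 44 mm wide, 20 mm high, front face at x = +120 mm. Level underside. It fits between rails and under the cover; carried with its underside 14 mm above the counter it meets the roll squarely.
- paddle_blade (a point): Centre of the front face of the blade: 120 mm ahead of the handle's axis (paddle x) and 10 mm above the underside.
- feeler (a joint): Travel of a feather-light feeler that stands 8 mm proud of the hidden buffer's face: 0 free, 0.008 m once the roll touches the buffer, and no more. It follows a roll that leaves the buffer. The buffer itself begins to give at about 1 N, then yields 1 mm for each further 2.5 N, to a hard end after 8 mm; it is damped and returns sluggishly.
- spare_roll: Bystander: pink coin roll standing on end, 20 mm diameter, 41 mm tall, origin under its centre. Leave alone.
- note_block: Bystander: green block of sticky notes, 74 x 74 x 23 mm, origin under its centre. Leave alone.
Things that resemble listed ones, but are neither listed nor needed, are in the scene too. Leave any blue look-alike of the coin_roll alone.

How it is judged:
On the way, in this order (a step that is already met when the one before it is completed fails the run):
1. the paddle is held up in the fingers (height (world z) of paddle_grip above 0.075 m and contact force between the fingers and paddle above 2 N), for 0.2 s.
2. the paddle rolls the coin roll in under the cover (x of roll_center in the frame of lane above 0.055 m and contact force between the fingers and paddle above 2 N), for 0.1 s.
3. the coin roll is pressed against the buffer by the paddle with at least 4 N for half a second (value of joint feeler above 0.006 m and contact force between paddle and coin_roll above 4 N and contact force between the fingers and paddle above 2 N), for 0.5 s.
At the end, for the whole second after the job is handed in: The coin roll lies at rest and square across the lane under the cover, within 4 mm of the buffer's face (feeler over 4 mm), and the paddle stands upright at rest on the counter, touching neither the roll nor the lane (value of joint feeler above 0.004 m and x of roll_center in the frame of lane above 0.07 m and angle between the z axis of coin_roll and the y axis of lane, either way round below 0.15 rad and linear speed of each of coin_roll, paddle below 0.01 m/s and contact force between paddle and coin_roll below 0.05 N and contact force between paddle and lane below 0.05 N and height (world z) of paddle_grip between 0.058 and 0.0685 m and angle between paddle's own z axis and vertical below 0.08 rad).
It fails at once if the paddle pushes the coin roll with more than 12 N (contact force between paddle and coin_roll above 12 N).
It fails at once if the fingers push the coin roll themselves (contact force between the fingers and coin_roll above 0.5 N).
It fails at once if the paddle is forced against the lane with more than 25 N (contact force between paddle and lane above 25 N).
It fails at once if the standing coin roll or the note block is displaced by more than 15 mm (distance of any of spare_roll, note_block from where it was at the start of the episode above 0.015 m).
It fails at once if the coin roll is lifted out of the lane (height (world z) of roll_center above 0.04 m).
It also fails if it takes over 64 s, if anything falls off the work surface, if the arm or the gripper's body presses on something with over 40 N, if the wrist force passes 120 N, or if a joint passes its speed limit or range.

## Working session

There is one attempt and no reset: what is moved stays moved. The work goes in short steps, Python scripts to look and compute and a tool call to move; the robot and the scene stay as the last step left them, time stands still between calls to the robot, and variables do not carry over. Pictures are saved under pics/ and viewed, at most 10 in all, crops included, and the job is handed in when it is done.

Besides the shell and the picture viewer there is one more tool, called after ">>>" as name(argument=value, ...) on one line, values as JSON. play_rows: Moves the arm, as the interface text tells. Its arguments: {"type":"object","properties":{"plan":{"type":"array","items":{"type":"number"}}},"required":["plan"]}

```bash
mkdir -p pics
cat > h.py <<'E'
from bench import *
import numpy as np, cv2
def snap(c,f):
    im,d=get_image(c); cv2.imwrite('pics/'+f,cv2.cvtColor(im,cv2.COLOR_RGB2BGR)); return im,d
def px(c,P):
    k=get_calibration(c); R=cv2.Rodrigues(np.array(k['rvec'],float))[0]
    q=R@np.array(P)+np.array(k['tvec']).ravel(); x,y=q[:2]/q[2]; s=1+k['k1']*(x*x+y*y)
    return round(k['fx']*x*s+k['cx']),round(k['fy']*y*s+k['cy'])
def world(c,u,v,d):
    k=get_calibration(c); R=cv2.Rodrigues(np.array(k['rvec'],float))[0]
    K=np.array([[k['fx'],0,k['cx']],[0,k['fy'],k['cy']],[0,0,1]])
    p=cv2.undistortPoints(np.stack([u,v],-1).reshape(-1,1,2).astype(float),K,np.array([k['k1'],0,0,0.])).reshape(-1,2)
    P=np.c_[p,np.ones(len(p))]*np.ravel(d)[:,None]
    return (P-np.ravel(k['tvec']))@R
E
python3 - <<'E'
from h import *
for c in('side','top'):
    snap(c,c+'0.png')
    for l in('lane','cover_mouth','roll_center','paddle_grip','paddle','paddle_blade','spare_roll','note_block'):
        for r in mark_of(c,l)[:3]: print(c,l,np.round(r['at'],3),round(r['p'],2),px(c,r['at']))
s=sense();print(s['time_s'],s['ee_pos'],s['eef_rot'],s['wrist_force'])
a=cv2.imread('pics/side0.png');b=cv2.imread('pics/top0.png')
E
```

```text
side lane [ 0.527  0.089 -0.   ] 0.7 (228, 243)
side cover_mouth [0.514 0.142 0.022] 0.96 (232, 246)
side roll_center [ 0.468 -0.239  0.008] 0.75 (254, 185)
side roll_center [ 0.544 -0.303  0.015] 0.69 (229, 176)
side roll_center [ 0.533 -0.004  0.025] 0.54 (227, 214)
side paddle_grip [ 0.456 -0.357  0.063] 0.69 (257, 156)
side paddle [ 0.456 -0.355  0.003] 0.83 (258, 174)
side paddle_blade [ 0.468 -0.239  0.011] 0.76 (254, 184)
side spare_roll [ 0.359  0.181 -0.005] 0.52 (312, 266)
side note_block [ 0.351 -0.07   0.003] 0.73 (301, 209)
top lane [0.524 0.087 0.003] 0.82 (203, 167)
top cover_mouth [0.512 0.132 0.019] 0.7 (188, 170)
top cover_mouth [0.523 0.088 0.005] 0.48 (203, 167)
top roll_center [ 0.538 -0.007  0.025] 0.63 (234, 161)
top roll_center [ 0.537 -0.296  0.014] 0.62 (331, 161)
top paddle_grip [ 0.458 -0.363  0.064] 0.97 (358, 186)
top paddle [ 0.454 -0.357  0.001] 0.76 (351, 189)
top spare_roll [0.36  0.178 0.   ] 0.53 (173, 222)
top note_block [ 0.35  -0.069  0.003] 0.59 (255, 224)
0.9 [0.2705963  0.56336664 0.24756639] [-3.06311019e+00  6.97583784e-01  1.34269037e-05] [-0.34083683 -0.5935364   0.69736106]
```

View pics/side0.png

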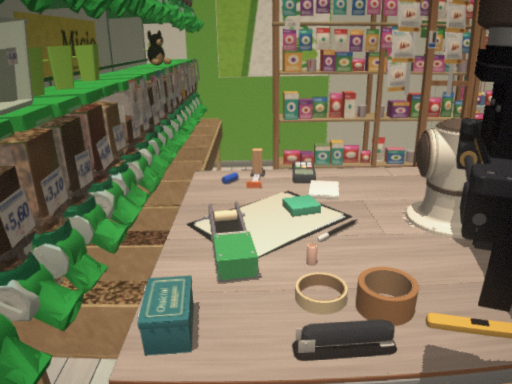

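View pics/top0.png

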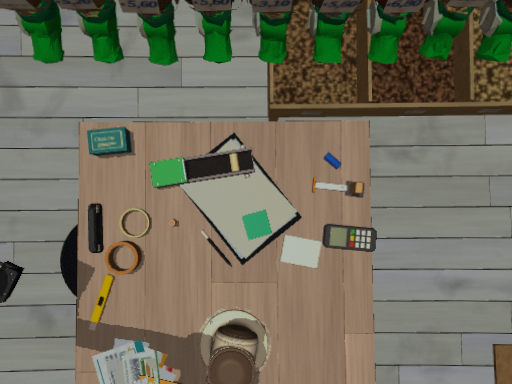

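The cream roll lies in the lane at top (234,161) / side (227,214). The blue look-alike is at top (332,160) / side (230,178) and is to be left alone. The paddle handle is at top (357,187) with its blade at (315,185), and the cover is at top (167,172). The cream one in the lane fits the coin_roll description. Next I fit the axes and confirm in a crop.

Run:
```python
from h import *
im,d=get_image('top')
for l in('lane','paddle','roll_center'):
    for r in trace('top',l)[:3]:
        v,u=np.nonzero(r['pixels']); D=d[v,u]; W=world('top',u[D>0],v[D>0],D[D>0])
        hsv=cv2.cvtColor(im,cv2.COLOR_RGB2HSV)[v,u][D>0]
        (c,s,a)=cv2.minAreaRect((W[:,:2]*1000).astype(np.float32))
        m=W[:,:2].mean(0); e=np.linalg.eigh(np.cov(W[:,:2].T))[1][:,1]
        print(l,round(r['p'],2),len(u),'rect',np.round(c),np.round(s),round(a,1),'pca',np.round(m,3),np.round(e,3),'z',np.round(np.percentile(W[:,2],[2,50,98]),3))
        if l=='lane':
            g=(W[:,2]>.04)&(hsv[:,1]>120); print(' cover',g.sum(),cv2.minAreaRect((W[g,:2]*1000).astype(np.float32)))
        if l=='paddle':
            for nm,g in(('handle',W[:,2]>.07),('low',W[:,2]<.03)):
                if g.sum()>3: print(' ',nm,g.sum(),W[g].mean(0).round(4),cv2.minAreaRect((W[g,:2]*1000).astype(np.float32)))
im2,_=im,0
c=cv2.cvtColor(im,cv2.COLOR_RGB2BGR)[130:240,140:385]
cv2.imwrite('pics/crop1.png',cv2.resize(c,None,fx=3.2,fy=3.2,interpolation=cv2.INTER_CUBIC))
```

```text
lane 0.87 2526 rect [512.  85.] [ 95. 299.] 10.6 pca [0.518 0.091] [-0.149  0.989] z [0.005 0.023 0.054]
 cover 768 ((504.65972900390625, 184.72291564941406), (71.96080017089844, 99.0833969116211), 8.49661636352539)
paddle 0.85 486 rect [ 454. -316.] [155.  45.] 87.0 pca [ 0.455 -0.327] [0.152 0.988] z [-0.001  0.011  0.09 ]
  handle 91 [ 0.4529 -0.3589  0.0847] ((453.7646484375, -359.6954040527344), (21.39259147644043, 31.412006378173828), 87.53880310058594)
  low 348 [ 0.4555 -0.3161  0.0094] ((453.9771728515625, -315.8005065917969), (155.43722534179688, 44.92324447631836), 87.00375366210938)
roll_center 0.6 119 rect [532.  -6.] [49. 22.] 5.5 pca [ 0.531 -0.006] [-0.99  -0.142] z [0.026 0.032 0.039]
roll_center 0.41 112 rect [ 537. -298.] [50. 19.] 47.4 pca [ 0.537 -0.297] [0.686 0.728] z [0.014 0.022 0.029]
```

View pics/crop1.png

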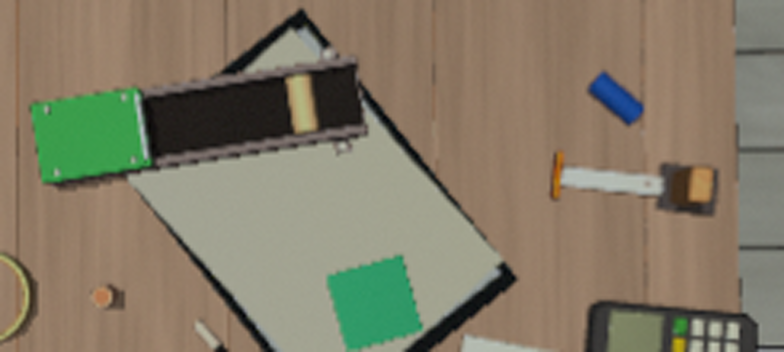

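The crop shows the cream roll in the black lane at crop (301,103), the green cover at crop (90,135), the blue look-alike lying outside at (615,97), and the paddle with its orange blade at (557,175) and handle at (700,185). I now move to the paddle.

>>> play_rows(plan=[60, 15, -46, 0, 0.04, 60, 15, -46, 0, 0.04, 60, 15, -46, 0, 0.04, 60, 15, -46, 0, 0.04, 60, 15, -46, 0, 0.04])

```text
time_s: 1.6
ee_pos: [0.3458, 0.3315, 0.2478]
eef_rot: [-3.117, 0.385, -0.001]
wrist_force: [1.3, -0.1, -0.5]
gripper_width: 0.0616
grasp_force: 0.0
```

>>> play_rows(plan=[60, 15, -46, 0, 0.04, 60, 15, -46, 0, 0.04, 60, 15, -46, 0, 0.04, 60, 15, -46, 0, 0.04, 60, 15, -46, 0, 0.04])

```text
time_s: 2.1
ee_pos: [0.4208, 0.1015, 0.2481]
eef_rot: [-3.14, 0.071, -0.002]
wrist_force: [0.7, 0.2, -0.7]
gripper_width: 0.0601
grasp_force: 0.0
```

>>> play_rows(plan=[60, 3, -46, 0, 0, 60, 3, -46, 0, 0, 60, 3, -46, 0, 0, 60, 3, -46, 0, 0, 60, 3, -46, 0, 0])

```text
time_s: 2.6
ee_pos: [0.4354, -0.1285, 0.248]
eef_rot: [3.141, -0.075, 0.002]
wrist_force: [-0.1, -0.0, -0.8]
gripper_width: 0.0601
grasp_force: 0.0
```

>>> play_rows(plan=[60, 3, -46, -15, 0, 60, 3, -46, -15, 0, 60, 3, -46, -15, 0, 60, 3, -46, -15, 0, 60, 3, -40, -15, 0])

```text
time_s: 3.1
ee_pos: [0.4505, -0.353, 0.172]
eef_rot: [3.14, -0.076, 0.001]
wrist_force: [0.2, 0.6, 0.4]
gripper_width: 0.0604
grasp_force: 0.0
```

```bash
cat >> h.py <<'E'
def st():
    s=sense(); R=cv2.Rodrigues(np.array(s['eef_rot']))[0]; y=R[:,1]
    print('t',round(s['time_s'],2),'tcp',np.round(np.array(s['ee_pos'])*1000,1),'yaw_y',round(np.degrees(np.arctan2(y[1],y[0]))%180,2),'tilt',np.round(R[:2,2],3),
     'F',np.round(s['wrist_force'],2),'w',round(s['gripper_width']*1000,1),'g',round(s['grasp_force'],1),'j',np.round(s['joint_pos'],2)); return s
E
python3 - <<'E'
from h import *
st()
for c in('side',):
    snap(c,c+'1.png')
    for l in('paddle_grip','paddle','paddle_blade'):
        for r in mark_of(c,l)[:2]: print(l,np.round(r['at'],3),round(r['p'],2))
E
```

```text
t 3.1 tcp [ 450.5 -353.   172. ] yaw_y 87.22 tilt [ 0. -0.] F [0.2  0.65 0.39] w 60.4 g 0.0 j [-0.38  0.36 -0.23  0.   -0.98  1.9 ]
paddle_grip [ 0.458 -0.36   0.06 ] 0.66
paddle [ 0.455 -0.356  0.001] 0.94
paddle_blade [ 0.466 -0.238  0.008] 0.87
```

>>> play_rows(plan=[60, 4, -5, -25, 0, 60, 0, 0, -25, 0, 60, 0, 0, -25, 0, 60, 0, 0, -19, 0, 60, 0, 0, -10, 0])

```text
time_s: 3.8
ee_pos: [0.4545, -0.3541, 0.068]
eef_rot: [-3.14, 0.072, 0.002]
wrist_force: [-0.5, -0.5, -0.6]
gripper_width: 0.06
grasp_force: 0.0
```

>>> play_rows(plan=[10, 0, 0, 0, 0, 10, 0, 0, 0, 0, 10, 0, 0, 0, 0, 10, 0, 0, 0, 0, 10, 0, 0, 0, 0])

```text
time_s: 4.3
ee_pos: [0.4549, -0.3558, 0.0693]
eef_rot: [3.14, -0.075, 0.002]
wrist_force: [0.4, 0.2, 1.0]
gripper_width: 0.0281
grasp_force: 0.0
```

Run:
```python
from h import *
st()
```

```text
t 4.3 tcp [ 454.9 -355.8   69.3] yaw_y 87.26 tilt [ 0.001 -0.001] F [0.44 0.15 0.95] w 28.1 g 0.0 j [-0.38  0.49 -0.33  0.   -0.75  1.91]
```

>>> play_rows(plan=[10, 0, 0, 0, 0, 10, 0, 0, 0, 0, 10, 0, 0, 0, 0, 10, 0, 0, 0, 0])

```text
time_s: 4.7
ee_pos: [0.455, -0.3561, 0.0692]
eef_rot: [3.14, -0.074, 0.002]
wrist_force: [0.4, -1.8, 4.8]
gripper_width: 0.0204
grasp_force: 29.2
```

>>> play_rows(plan=[10, 0, 0, 8, 0, 10, 0, 0, 10, 0, 10, 0, 0, 15, 0, 10, 0, 0, 15, 0, 10, 0, 0, 0, 0])

```text
time_s: 5.2
ee_pos: [0.4557, -0.356, 0.1188]
eef_rot: [3.139, -0.075, 0.006]
wrist_force: [-0.1, 0.7, -2.0]
gripper_width: 0.0202
grasp_force: 29.2
```

Run:
```python
from h import *
st()
for c in('side','top'):
    get_image(c)
    for l in('paddle_grip','paddle','paddle_blade'):
        for r in mark_of(c,l)[:2]: print(c,l,np.round(r['at'],3),round(r['p'],2))
im,d=get_image('top')
for r in trace('top','lane')[:1]:
    v,u=np.nonzero(r['pixels']); D=d[v,u]; W=world('top',u,v,D)
    hs=cv2.cvtColor(im,cv2.COLOR_RGB2HSV)[v,u]
    # rail-only and floor estimates in a frame at yaw 98.5
    for a in(7.5,8.5,9.5):
        ex=np.array([-np.sin(np.radians(a)),np.cos(np.radians(a))]); ey=np.array([-ex[1],ex[0]])
        X=(W[:,:2]-[.521,.087])@ex;Y=(W[:,:2]-[.521,.087])@ey
        dark=(hs[:,2]<60)
        out=[]
        for lo,hi in((-.15,-.11),(-.06,-.01),(-.01,.04)):
            g=(X>lo)&(X<hi)&dark; out.append((np.round(np.percentile(Y[g],[4,96])*1000,1).tolist(),g.sum()))
        g=(X>.06)&(X<.15)&(hs[:,1]>120)&(W[:,2]>.04); print(a,out,'cover',np.round(np.percentile(Y[g],[1,99])*1000,1),np.round(np.percentile(X[(hs[:,1]>120)&(W[:,2]>.04)],[1,99])*1000),'lane X',np.round(np.percentile(X,[.5,99.5])*1000))
```

```text
t 5.2 tcp [ 455.7 -356.   118.8] yaw_y 87.28 tilt [ 0.004 -0.002] F [-0.15  0.72 -1.99] w 20.2 g 29.2 j [-0.38  0.43 -0.28  0.   -0.86  1.91]
side paddle_grip [ 0.456 -0.354  0.109] 0.82
side paddle_grip [ 0.467 -0.235  0.059] 0.22
side paddle [ 0.458 -0.355  0.054] 0.87
side paddle_blade [ 0.467 -0.237  0.06 ] 0.64
side paddle_blade [ 0.35  -0.073  0.005] 0.58
7.5 [([-30.1, 34.1], np.int64(242)), ([-27.8, 22.7], np.int64(313)), ([-27.1, 24.0], np.int64(314))] cover [-31.4  38.9] [ 51. 147.] lane X [-149.  159.]
8.5 [([-28.0, 36.3], np.int64(243)), ([-27.3, 23.4], np.int64(313)), ([-27.4, 23.5], np.int64(316))] cover [-33.   37.1] [ 51. 148.] lane X [-149.  159.]
9.5 [([-25.8, 26.0], np.int64(238)), ([-26.8, 24.1], np.int64(313)), ([-27.6, 23.3], np.int64(315))] cover [-34.8  35.4] [ 51. 148.] lane X [-149.  159.]
```

>>> play_rows(plan=[10, 22, 31, 0, 0.039, 10, 22, 31, 0, 0.039, 10, 22, 31, 0, 0.039, 10, 22, 31, 0, 0.039, 10, 21, 32, 0, 0.039])

```text
time_s: 6.2
ee_pos: [0.5644, -0.1984, 0.1164]
eef_rot: [3.133, 0.233, -0.0]
wrist_force: [0.6, 0.0, -2.5]
gripper_width: 0.02
grasp_force: 29.6
```

>>> play_rows(plan=[10, 0, 0, -15, 0, 10, 0, 0, -10, 0, 10, 0, 0, -8, 0, 10, 0, 0, -2, 0, 10, 0, 0, 0, 0])

```text
time_s: 6.7
ee_pos: [0.5631, -0.2004, 0.0812]
eef_rot: [-3.133, -0.229, 0.001]
wrist_force: [-0.2, 0.7, -1.1]
gripper_width: 0.0203
grasp_force: 29.6
```

```bash
cat >> h.py <<'E'
L0=np.array([.522,.087]); A=np.radians(8.5); EX=np.array([-np.sin(A),np.cos(A)]); EY=np.array([-EX[1],EX[0]])
def lane(p): p=np.array(p)[:2]-L0; return np.round(1000*np.array([p@EX,p@EY]),1)
E
python3 - <<'E'
from h import *
s=st(); print('tcp lane',lane(s['ee_pos']))
for c in('side','top'):
    snap(c,c+'2.png')
    for l in('paddle_grip','paddle_blade','roll_center','lane','cover_mouth'):
        for r in mark_of(c,l)[:2]: print(c,l,np.round(r['at'],3),round(r['p'],2),lane(r['at']))
a=cv2.imread('pics/top2.png')[120:220,140:340];b=cv2.imread('pics/side2.png')[140:290,170:320]
cv2.imwrite('pics/c2.png',np.hstack([cv2.resize(a,(480,240)),cv2.resize(b,(240,240))]) if 0 else cv2.resize(np.vstack([a,np.pad(b[:100,:],((0,0),(0,50),(0,0)))]),None,fx=2.9,fy=2.9,interpolation=cv2.INTER_CUBIC))
E
```

```text
t 6.7 tcp [ 563.1 -200.4   81.2] yaw_y 98.37 tilt [-0.001 -0.   ] F [-0.18  0.68 -1.15] w 20.3 g 29.6 j [-0.07  0.5  -0.26  0.   -0.8   1.79]
tcp lane [-290.3    1.9]
side paddle_grip [ 0.562 -0.199  0.072] 0.7 [-289.    3.]
side paddle_blade [ 0.547 -0.083  0.018] 0.89 [-1.72e+02  1.00e-01]
side paddle_blade [ 0.565 -0.197  0.013] 0.55 [-2.872e+02 -2.000e-01]
side roll_center [ 0.535 -0.006  0.024] 0.56 [-93.8   1.2]
side roll_center [ 0.542 -0.299  0.012] 0.4 [-384.7   37.7]
side lane [ 0.524  0.09  -0.005] 0.77 [ 2.3 -1.9]
side cover_mouth [0.516 0.142 0.023] 0.77 [55.7 -2.3]
top paddle_blade [ 0.548 -0.083  0.022] 0.62 [-172.1   -0.2]
top roll_center [ 0.538 -0.298  0.013] 0.46 [-382.9   40.8]
top lane [0.522 0.087 0.002] 0.61 [0.2 0.5]
top cover_mouth [0.513 0.132 0.021] 0.9 [45.5  1.9]
```

View pics/c2.png

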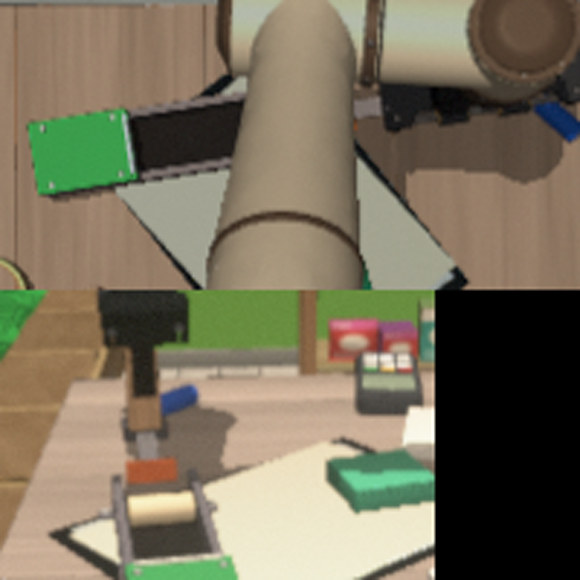

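The blade sits just short of the lane's open end, centred between the rails (crop 151,470; rails 119 and 191). Next I enter the lane and approach the roll slowly.

>>> play_rows(plan=[10, 0, 0, 1, 0, 10, -1.2, 7.9, 0, 0, 10, -1.2, 7.9, 0, 0, 10, -1.2, 7.9, 0, 0, 10, -1.2, 7.9, 0, 0])

```text
time_s: 7.8
ee_pos: [0.5586, -0.1671, 0.0826]
eef_rot: [-3.133, -0.232, 0.0]
wrist_force: [-0.6, -0.0, -1.6]
gripper_width: 0.0198
grasp_force: 29.6
```

>>> play_rows(plan=[10, -0.9, 5.9, 0, 0, 10, -0.6, 4, 0, 0, 10, -0.5, 3, 0, 0, 10, -0.3, 2, 0, 0, 10, -0.3, 2, 0, 0])

```text
time_s: 8.3
ee_pos: [0.5562, -0.1511, 0.0825]
eef_rot: [3.133, 0.231, 0.0]
wrist_force: [-0.7, 0.7, -0.5]
gripper_width: 0.0196
grasp_force: 29.6
```

Run:
```python
from h import *
s=st(); print('tcp lane',lane(s['ee_pos']))
get_image('side')
for l in('paddle_blade','roll_center'):
    for r in mark_of('side',l)[:2]: print(l,np.round(r['at'],3),round(r['p'],2),lane(r['at']))
```

```text
t 8.3 tcp [ 556.2 -151.1   82.5] yaw_y 98.42 tilt [ 0. -0.] F [-0.65  0.71 -0.52] w 19.6 g 29.6 j [ 0.02  0.47 -0.32  0.   -0.78  1.7 ]
tcp lane [-240.5    1.4]
paddle_blade [ 0.541 -0.035  0.025] 0.73 [-123.1   -0.6]
roll_center [ 0.532 -0.003  0.025] 0.65 [-90.4   3. ]
roll_center [ 0.541 -0.299  0.014] 0.58 [-384.4   38.2]
```

>>> play_rows(plan=[10, -0.3, 2, 0, 0, 10, -0.3, 2, 0, 0, 10, -0.3, 2, 0, 0, 10, -0.3, 2, 0, 0, 10, -0.3, 2, 0, 0])

```text
time_s: 8.95
ee_pos: [0.5546, -0.1409, 0.0825]
eef_rot: [3.133, 0.231, -0.0]
wrist_force: [-0.9, -0.9, -0.9]
gripper_width: 0.02
grasp_force: 29.6
```

>>> play_rows(plan=[10, -0.3, 2, 0, 0, 10, -0.3, 2, 0, 0, 10, -0.3, 2, 0, 0, 10, -0.3, 2, 0, 0, 10, -0.3, 2, 0, 0])

```text
time_s: 9.45
ee_pos: [0.5532, -0.131, 0.0826]
eef_rot: [3.133, 0.231, 0.0]
wrist_force: [-0.2, -0.3, -1.2]
gripper_width: 0.0198
grasp_force: 29.6
```

>>> play_rows(plan=[10, -0.3, 2, 0, 0, 10, -0.4, 2.5, 0, 0, 10, -0.4, 3, 0, 0, 10, -0.5, 3, 0, 0, 10, -0.5, 3, 0, 0])

```text
time_s: 9.95
ee_pos: [0.551, -0.1174, 0.0825]
eef_rot: [-3.133, -0.231, 0.0]
wrist_force: [-0.1, 0.1, -1.6]
gripper_width: 0.0201
grasp_force: 29.6
```

Run:
```python
from h import *
s=st(); print('tcp lane',lane(s['ee_pos']))
snap('side','side3.png')
for l in('paddle_blade','roll_center'):
    for r in mark_of('side',l)[:2]: print(l,np.round(r['at'],3),round(r['p'],2),lane(r['at']))
a=cv2.imread('pics/side3.png')[150:290,190:290]
cv2.imwrite('pics/c3.png',cv2.resize(a,None,fx=4,fy=4,interpolation=cv2.INTER_CUBIC))
```

```text
t 9.95 tcp [ 551.  -117.4   82.5] yaw_y 98.43 tilt [-0.  0.] F [-0.14  0.15 -1.62] w 20.1 g 29.6 j [ 0.08  0.45 -0.35 -0.   -0.77  1.64]
tcp lane [-206.4    1.5]
paddle_blade [0.535 0.004 0.022] 0.88 [-84.5  -0.8]
roll_center [0.53  0.011 0.023] 0.74 [-76.2   3.4]
roll_center [ 0.541 -0.299  0.012] 0.52 [-385.   38.]
```

View pics/c3.png

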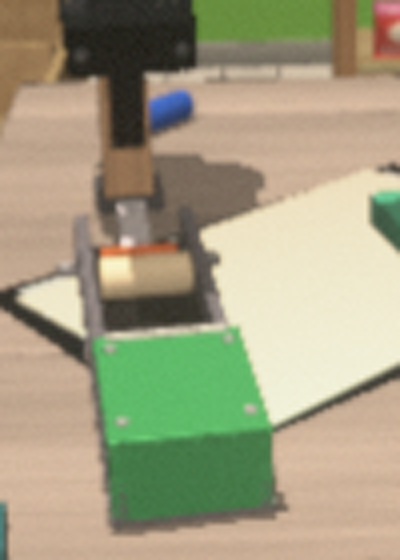

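The roll is in contact with the blade at crop (146,275), square and centred. I push on.

>>> play_rows(plan=[10, -0.6, 4, 0, 0, 10, -0.6, 4.5, 0, 0, 10, -0.7, 5, 0, 0, 10, -0.7, 5, 0, 0, 10, -0.8, 5, 0, 0])

```text
time_s: 10.6
ee_pos: [0.5476, -0.0936, 0.0825]
eef_rot: [-3.133, -0.231, 0.0]
wrist_force: [-0.8, 0.8, -1.3]
gripper_width: 0.0198
grasp_force: 29.6
```

>>> play_rows(plan=[10, -0.7, 5, 0, 0, 10, -0.8, 5, 0, 0, 10, -0.7, 5, 0, 0, 10, -0.8, 5, 0, 0, 10, -0.7, 5, 0, 0])

```text
time_s: 11.1
ee_pos: [0.5439, -0.0687, 0.0826]
eef_rot: [3.133, 0.231, -0.0]
wrist_force: [-0.3, 0.2, -1.8]
gripper_width: 0.0198
grasp_force: 29.6
```

>>> play_rows(plan=[10, -0.7, 5, 0, 0, 10, -0.8, 5, 0, 0, 10, -0.7, 5, 0, 0, 10, -0.8, 5, 0, 0, 10, -0.7, 5, 0, 0])

```text
time_s: 11.6
ee_pos: [0.5402, -0.0437, 0.0826]
eef_rot: [-3.133, -0.231, -0.0]
wrist_force: [-0.5, 0.2, -0.8]
gripper_width: 0.02
grasp_force: 29.6
```

Run:
```python
from h import *
s=st(); print('tcp lane',lane(s['ee_pos']))
get_image('side')
for l in('paddle_blade','roll_center'):
    for r in mark_of('side',l)[:2]: print(l,np.round(r['at'],3),round(r['p'],2),lane(r['at']))
```

```text
t 11.6 tcp [540.2 -43.7  82.6] yaw_y 98.43 tilt [0. 0.] F [-0.48  0.15 -0.83] w 20.0 g 29.6 j [ 0.22  0.43 -0.4  -0.   -0.74  1.5 ]
tcp lane [-132.     1.3]
paddle_blade [0.524 0.077 0.02 ] 0.7 [-9.8 -0.7]
roll_center [0.52  0.09  0.024] 0.69 [2.8 1.1]
```

>>> play_rows(plan=[10, -0.7, 4, 0, 0, 10, -0.8, 5, 0, 0, 10, -0.7, 5, 0, 0, 10, -0.8, 5, 0, 0, 10, -0.7, 5, 0, 0])

```text
time_s: 12.25
ee_pos: [0.5365, -0.0196, 0.0826]
eef_rot: [-3.133, -0.231, 0.0]
wrist_force: [-0.4, -1.0, -1.6]
gripper_width: 0.02
grasp_force: 29.6
```

>>> play_rows(plan=[10, -0.7, 5, 0, 0, 10, -0.8, 5, 0, 0, 10, -0.7, 5, 0, 0, 10, -0.8, 5, 0, 0, 10, -0.6, 4, 0, 0])

```text
time_s: 12.75
ee_pos: [0.5329, 0.0043, 0.0825]
eef_rot: [-3.133, -0.231, 0.0]
wrist_force: [-0.4, -0.2, -1.4]
gripper_width: 0.0196
grasp_force: 29.6
```

>>> play_rows(plan=[10, -0.6, 4, 0, 0, 10, -0.6, 4, 0, 0, 10, -0.5, 3, 0, 0, 10, -0.3, 2, 0, 0, 10, -0.3, 2, 0, 0])

```text
time_s: 13.25
ee_pos: [0.5307, 0.0189, 0.0826]
eef_rot: [3.133, 0.231, 0.0]
wrist_force: [0.6, -2.7, -0.5]
gripper_width: 0.0202
grasp_force: 29.6
```

Run:
```python
from h import *
s=st(); print('tcp lane',lane(s['ee_pos']))
```

```text
t 13.25 tcp [530.7  18.9  82.6] yaw_y 98.43 tilt [ 0. -0.] F [ 0.57 -2.7  -0.5 ] w 20.2 g 29.6 j [ 0.34  0.41 -0.43  0.   -0.73  1.38]
tcp lane [-68.6   1.5]
```

>>> play_rows(plan=[10, 0, 0, 0, 0, 10, 0, 0, 0, 0])

```text
time_s: 13.45
ee_pos: [0.5306, 0.0191, 0.0823]
eef_rot: [-3.133, -0.231, 0.0]
wrist_force: [-0.1, 0.1, -2.0]
gripper_width: 0.0198
grasp_force: 29.6
```

>>> play_rows(plan=[10, -0.1, 0.6, 0, 0, 10, -0.1, 0.6, 0, 0, 10, -0.1, 0.6, 0, 0, 10, -0.1, 0.6, 0, 0, 10, -0.1, 0.6, 0, 0])

```text
time_s: 13.95
ee_pos: [0.5302, 0.0218, 0.0826]
eef_rot: [3.133, 0.231, 0.0]
wrist_force: [-0.3, -1.4, -1.0]
gripper_width: 0.0197
grasp_force: 29.6
```

>>> play_rows(plan=[10, -0.3, 2, 0, 0, 10, -0.3, 2, 0, 0, 10, -0.3, 2, 0, 0, 10, -0.3, 2, 0, 0, 10, -0.3, 2, 0, 0])

```text
time_s: 14.45
ee_pos: [0.5286, 0.0321, 0.0825]
eef_rot: [3.133, 0.231, -0.0]
wrist_force: [0.3, -2.6, -0.5]
gripper_width: 0.0201
grasp_force: 29.6
```

>>> play_rows(plan=[10, -0.1, 1, 0, 0, 10, -0.1, 0.6, 0, 0, 10, -0.1, 0.6, 0, 0, 10, -0.1, 0.6, 0, 0, 10, -0.1, 0.6, 0, 0])

```text
time_s: 14.95
ee_pos: [0.5282, 0.0353, 0.0826]
eef_rot: [-3.133, -0.231, -0.0]
wrist_force: [-0.1, -3.0, -0.3]
gripper_width: 0.0202
grasp_force: 29.6
```

>>> play_rows(plan=[10, 0, 0, 0, 0])

```text
time_s: 15.05
ee_pos: [0.5282, 0.0353, 0.0825]
eef_rot: [-3.133, -0.231, 0.0]
wrist_force: [0.2, -2.5, 0.3]
gripper_width: 0.0197
grasp_force: 29.6
```

Run:
```python
from h import *
s=st(); print('tcp lane',lane(s['ee_pos']))
```

```text
t 15.05 tcp [528.2  35.3  82.5] yaw_y 98.43 tilt [-0.  0.] F [ 0.15 -2.48  0.31] w 19.7 g 29.6 j [ 0.37  0.41 -0.44 -0.   -0.73  1.34]
tcp lane [-52.    1.5]
```

>>> play_rows(plan=[10, -0.1, 0.5, 0, 0, 10, 0, 0.5, 0, 0, 10, -0.1, 0.5, 0, 0, 10, 0, 0, 0, 0, 10, 0, 0, 0, 0])

```text
time_s: 15.55
ee_pos: [0.528, 0.0369, 0.0825]
eef_rot: [-3.133, -0.231, -0.0]
wrist_force: [-0.0, -1.7, -0.3]
gripper_width: 0.0198
grasp_force: 29.6
```

>>> play_rows(plan=[10, -0.1, 0.6, 0, 0, 10, -0.1, 0.6, 0, 0, 10, -0.1, 0.6, 0, 0, 10, -0.1, 0.6, 0, 0, 10, -0.1, 0.6, 0, 0])

```text
time_s: 16.05
ee_pos: [0.5275, 0.0398, 0.0825]
eef_rot: [3.133, 0.231, -0.0]
wrist_force: [0.8, -2.5, 0.4]
gripper_width: 0.0199
grasp_force: 29.6
```

>>> play_rows(plan=[10, -0.1, 0.6, 0, 0, 10, -0.1, 0.6, 0, 0, 10, -0.1, 0.6, 0, 0, 10, -0.1, 0.6, 0, 0, 10, -0.1, 0.6, 0, 0])

```text
time_s: 16.55
ee_pos: [0.527, 0.0428, 0.0826]
eef_rot: [-3.133, -0.231, -0.0]
wrist_force: [0.2, -2.6, -0.5]
gripper_width: 0.02
grasp_force: 29.6
```

>>> play_rows(plan=[10, -0.1, 0.6, 0, 0, 10, -0.1, 0.6, 0, 0, 10, -0.1, 0.6, 0, 0, 10, -0.1, 0.6, 0, 0, 10, -0.1, 0.6, 0, 0])

```text
time_s: 17.05
ee_pos: [0.5265, 0.0458, 0.0825]
eef_rot: [-3.133, -0.231, 0.0]
wrist_force: [0.8, -2.9, 0.8]
gripper_width: 0.0201
grasp_force: 29.6
```

>>> play_rows(plan=[10, -0.1, 0.6, 0, 0, 10, -0.1, 0.6, 0, 0, 10, -0.1, 0.6, 0, 0, 10, -0.1, 0.6, 0, 0, 10, -0.1, 0.6, 0, 0])

```text
time_s: 17.55
ee_pos: [0.526, 0.0488, 0.0826]
eef_rot: [-3.133, -0.231, -0.0]
wrist_force: [0.6, -2.6, 1.2]
gripper_width: 0.0199
grasp_force: 29.6
```

>>> play_rows(plan=[10, -0.1, 0.6, 0.5, 0, 10, -0.1, 0.6, 0.5, 0, 10, -0.1, 0.6, 0, 0, 10, -0.1, 0.6, 0, 0, 10, -0.1, 0.6, 0, 0])

```text
time_s: 18.05
ee_pos: [0.5255, 0.0518, 0.0836]
eef_rot: [3.133, 0.231, 0.0]
wrist_force: [0.9, -3.5, 0.8]
gripper_width: 0.0198
grasp_force: 29.6
```

Run:
```python
from h import *
s=st(); print('tcp lane',lane(s['ee_pos']),s['torque'])
```

```text
t 18.05 tcp [525.5  51.8  83.6] yaw_y 98.43 tilt [ 0. -0.] F [ 0.92 -3.53  0.77] w 19.8 g 29.6 j [ 0.41  0.4  -0.44  0.   -0.73  1.31]
tcp lane [-35.3   1.7] [-0.68105046 -0.11142772  0.02558808]
```

>>> play_rows(plan=[10, -0.1, 0.5, 0, 0, 10, -0.1, 0.5, 0, 0, 10, -0.1, 0.5, 0, 0, 10, 0, 0.5, 0, 0, 10, 0, 0, 0, 0])

```text
time_s: 18.55
ee_pos: [0.5253, 0.0535, 0.0837]
eef_rot: [3.133, 0.231, 0.0]
wrist_force: [1.6, -4.5, 1.1]
gripper_width: 0.0199
grasp_force: 29.6
```

>>> play_rows(plan=[10, -0.1, 0.5, 0, 0, 10, 0, 0.5, 0, 0, 10, 0, 0, 0, 0])

```text
time_s: 18.85
ee_pos: [0.5252, 0.0542, 0.0837]
eef_rot: [3.132, 0.231, -0.0]
wrist_force: [1.6, -6.6, 2.0]
gripper_width: 0.0199
grasp_force: 29.6
```

Run:
```python
from h import *
s=st(); print('tcp lane',lane(s['ee_pos']),s['torque'])
```

```text
t 18.85 tcp [525.2  54.2  83.7] yaw_y 98.44 tilt [-0.    -0.001] F [ 1.56 -6.59  1.99] w 19.9 g 29.6 j [ 0.41  0.4  -0.44  0.   -0.73  1.31]
tcp lane [-32.9   1.7] [-1.89672565 -0.45768405 -0.09071751]
```

>>> play_rows(plan=[10, 0, 0.4, 0, 0, 10, 0, 0, 0, 0, 10, 0, 0, 0, 0, 10, 0, 0, 0, 0, 10, 0, 0, 0, 0])

```text
time_s: 19.35
ee_pos: [0.5252, 0.0544, 0.0837]
eef_rot: [3.132, 0.231, -0.0]
wrist_force: [1.8, -6.7, 2.6]
gripper_width: 0.02
grasp_force: 29.6
```

Run:
```python
from h import *
s=st(); print('tcp lane',lane(s['ee_pos']),s['torque'])
```

```text
t 19.35 tcp [525.2  54.4  83.7] yaw_y 98.44 tilt [-0.    -0.001] F [ 1.78 -6.71  2.57] w 20.0 g 29.6 j [ 0.41  0.4  -0.44  0.   -0.73  1.31]
tcp lane [-32.7   1.7] [-2.08968116 -0.45689339  0.00686898]
```

>>> play_rows(plan=[10, 0, 0.4, 0, 0, 10, 0, 0, 0, 0, 10, 0, 0, 0, 0, 10, 0, 0, 0, 0, 10, 0, 0, 0, 0])

```text
time_s: 19.85
ee_pos: [0.5252, 0.0547, 0.0838]
eef_rot: [3.132, 0.231, -0.0]
wrist_force: [1.6, -6.9, 1.7]
gripper_width: 0.0198
grasp_force: 29.6
```

>>> play_rows(plan=[10, 0, 0, 0, 0, 10, 0, 0, 0, 0, 10, 0, 0, 0, 0, 10, 0, 0, 0, 0, 10, 0, 0, 0, 0])

```text
time_s: 20.35
ee_pos: [0.5252, 0.0547, 0.0838]
eef_rot: [3.132, 0.231, -0.0]
wrist_force: [0.4, -6.9, 2.2]
gripper_width: 0.02
grasp_force: 29.6
```

Run:
```python
from h import *
s=st(); print('tcp lane',lane(s['ee_pos']),s['torque'])
```

```text
t 20.35 tcp [525.2  54.7  83.8] yaw_y 98.44 tilt [-0.    -0.001] F [ 0.36 -6.93  2.19] w 20.0 g 29.6 j [ 0.41  0.4  -0.44  0.   -0.73  1.31]
tcp lane [-32.4   1.6] [-2.28811391 -0.4852619  -0.01189355]
```

>>> play_rows(plan=[10, 0, 0.4, 0, 0, 10, 0, 0, 0, 0, 10, 0, 0, 0, 0, 10, 0, 0, 0, 0, 10, 0, 0, 0, 0])

```text
time_s: 20.85
ee_pos: [0.5251, 0.0549, 0.0838]
eef_rot: [3.132, 0.231, -0.001]
wrist_force: [1.3, -7.6, 1.3]
gripper_width: 0.0197
grasp_force: 29.6
```

>>> play_rows(plan=[10, 0, 0, 0, 0, 10, 0, 0, 0, 0, 10, 0, 0, 0, 0])

```text
time_s: 21.15
ee_pos: [0.5252, 0.0549, 0.0838]
eef_rot: [3.132, 0.231, -0.0]
wrist_force: [2.3, -7.8, 1.4]
gripper_width: 0.0201
grasp_force: 29.6
```

Run:
```python
from h import *
s=st(); print('tcp lane',lane(s['ee_pos']),s['torque'])
```

```text
t 21.15 tcp [525.2  54.9  83.8] yaw_y 98.45 tilt [-0.    -0.001] F [ 2.27 -7.83  1.44] w 20.1 g 29.6 j [ 0.41  0.4  -0.44  0.   -0.73  1.3 ]
tcp lane [-32.2   1.6] [-2.40885978 -0.53093488 -0.04459483]
```

Pressed at about 8 N for long enough. Now I ease off slowly.

>>> play_rows(plan=[10, 0, -0.2, 0, 0, 10, 0, -0.2, 0, 0, 10, 0.1, -0.2, 0, 0, 10, 0, -0.2, 0, 0, 10, 0, -0.2, 0, 0])

```text
time_s: 21.65
ee_pos: [0.5252, 0.0547, 0.0836]
eef_rot: [3.133, 0.231, -0.0]
wrist_force: [-0.2, -4.4, 0.8]
gripper_width: 0.0201
grasp_force: 29.6
```

>>> play_rows(plan=[10, 0, -0.2, 0, 0, 10, 0.1, -0.2, 0, 0, 10, 0, -0.2, 0, 0, 10, 0, -0.2, 0, 0, 10, 0.1, -0.2, 0, 0])

```text
time_s: 22.15
ee_pos: [0.5253, 0.0543, 0.0833]
eef_rot: [-3.133, -0.231, 0.0]
wrist_force: [0.3, -1.6, -1.9]
gripper_width: 0.0197
grasp_force: 29.6
```

>>> play_rows(plan=[10, 0, -0.2, 0, 0, 10, 0.1, -0.2, 0, 0, 10, 0, -0.2, 0, 0, 10, 0, -0.2, 0, 0, 10, 0.1, -0.2, 0, 0])

```text
time_s: 22.65
ee_pos: [0.5255, 0.0531, 0.0835]
eef_rot: [-3.133, -0.231, 0.0]
wrist_force: [0.3, -0.3, -1.7]
gripper_width: 0.0199
grasp_force: 29.6
```

>>> play_rows(plan=[10, 0, -0.15, 0, 0, 10, 0, -0.15, 0, 0, 10, 0.1, -0.15, 0, 0, 10, 0, -0.15, 0, 0, 10, 0, -0.15, 0, 0])

```text
time_s: 23.15
ee_pos: [0.5257, 0.0522, 0.0836]
eef_rot: [-3.133, -0.231, -0.0]
wrist_force: [0.3, 0.5, -1.9]
gripper_width: 0.0198
grasp_force: 29.6
```

>>> play_rows(plan=[10, 0, -0.15, 0, 0, 10, 0, -0.15, 0, 0, 10, 0.1, -0.15, 0, 0, 10, 0, -0.15, 0, 0, 10, 0, -0.15, 0, 0])

```text
time_s: 23.65
ee_pos: [0.5258, 0.0514, 0.0835]
eef_rot: [3.133, 0.231, -0.0]
wrist_force: [0.6, -0.3, -1.8]
gripper_width: 0.0201
grasp_force: 29.6
```

Force fell smoothly to zero. I draw the paddle out along the lane.

>>> play_rows(plan=[10, 0.3, -2, 0, 0, 10, 0.7, -5, 0, 0, 10, 1.2, -8, 0, 0, 10, 1.5, -10, 0, 0, 10, 1.8, -12, 0, 0])

```text
time_s: 24.15
ee_pos: [0.5314, 0.0135, 0.0836]
eef_rot: [3.133, 0.231, -0.0]
wrist_force: [-1.7, 0.2, -1.9]
gripper_width: 0.0199
grasp_force: 29.6
```

>>> play_rows(plan=[10, 3, -19.8, 0, 0, 10, 3, -19.8, 0, 0, 10, 3, -19.8, 0, 0, 10, 3, -19.8, 0, 0, 10, 3, -19.8, 0, 0])

```text
time_s: 24.65
ee_pos: [0.5462, -0.0864, 0.0835]
eef_rot: [3.133, 0.23, -0.0]
wrist_force: [-0.2, 0.5, -2.0]
gripper_width: 0.0199
grasp_force: 29.6
```

>>> play_rows(plan=[10, 3, -19.8, 0, 0, 10, 3, -19.8, 0, 0, 10, 3, -19.8, 0, 0, 10, 3, -19.8, 0, 0, 10, 3, -19.8, 0, 0])

```text
time_s: 25.15
ee_pos: [0.561, -0.1854, 0.0834]
eef_rot: [-3.133, -0.23, 0.001]
wrist_force: [0.3, -0.4, -1.0]
gripper_width: 0.0198
grasp_force: 29.6
```

>>> play_rows(plan=[10, 2, -14, 0, 0, 10, 2, -14, 0, 0, 10, 0, 0, 20, 0, 10, 0, 0, 20, 0, 10, 0, 0, 0, 0])

```text
time_s: 25.65
ee_pos: [0.5672, -0.2124, 0.1264]
eef_rot: [3.131, 0.231, 0.01]
wrist_force: [0.1, -0.8, -1.6]
gripper_width: 0.0197
grasp_force: 29.6
```

Run:
```python
from h import *
s=st(); print('tcp lane',lane(s['ee_pos']))
snap('side','side5.png')
for l in('paddle_blade','paddle_grip','roll_center'):
    for r in mark_of('side',l)[:2]: print(l,np.round(r['at'],3),round(r['p'],2),lane(r['at']))
a=cv2.imread('pics/side5.png')[100:300,180:350]
cv2.imwrite('pics/c5.png',cv2.resize(a,None,fx=3,fy=3,interpolation=cv2.INTER_CUBIC))
```

```text
t 25.65 tcp [ 567.2 -212.4  126.4] yaw_y 98.45 tilt [ 0.006 -0.001] F [ 0.07 -0.82 -1.6 ] w 19.7 g 29.6 j [-0.09  0.46 -0.2   0.   -0.9   1.81]
tcp lane [-302.8   -0.5]
paddle_blade [ 0.551 -0.093  0.068] 0.96 [-182.5   -1.6]
paddle_grip [ 0.568 -0.212  0.121] 0.92 [-302.8   -0.9]
roll_center [ 0.542 -0.298  0.013] 0.57 [-383.4   37.4]
```

View pics/c5.png

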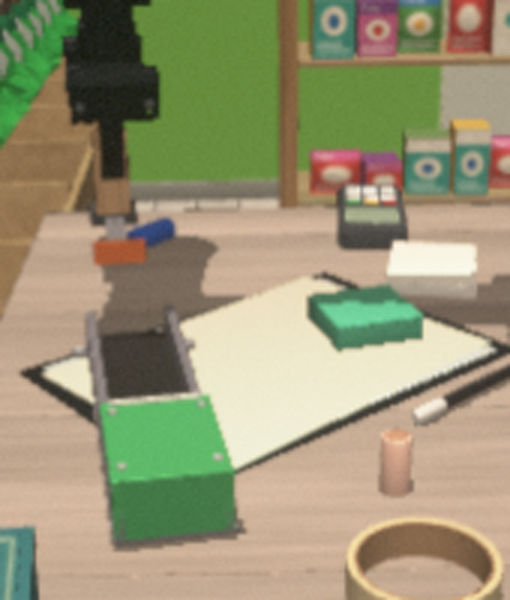

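The lane is empty and undisturbed (mouth at crop (150,400)). The paddle is level and clear. I take it back to its free starting place.

>>> play_rows(plan=[10, -21, -26, 0, -0.04, 10, -22, -27, 0, -0.04, 10, -21, -26, 0, -0.04, 10, -22, -27, 0, -0.04, 10, -21, -27, 0, -0.04])

```text
time_s: 26.35
ee_pos: [0.4567, -0.3449, 0.1223]
eef_rot: [-3.139, 0.085, 0.004]
wrist_force: [0.2, -0.1, -1.9]
gripper_width: 0.0201
grasp_force: 29.6
```

>>> play_rows(plan=[10, 0, 0, -15, 0, 10, 0, 0, -15, 0, 10, 0, 0, -12, 0, 10, 0, 0, -7, 0, 10, 0, 0, -2, 0])

```text
time_s: 26.85
ee_pos: [0.4579, -0.344, 0.0712]
eef_rot: [-3.14, 0.082, 0.004]
wrist_force: [0.1, 0.8, -1.7]
gripper_width: 0.0201
grasp_force: 29.6
```

>>> play_rows(plan=[10, 0, 0, -1, 0, 10, 0, 0, -0.5, 0, 10, 0, 0, 0, 0, 10, 0, 0, 0, 0])

```text
time_s: 27.25
ee_pos: [0.4586, -0.3446, 0.0716]
eef_rot: [3.14, -0.083, 0.001]
wrist_force: [0.9, 0.2, -1.1]
gripper_width: 0.0198
grasp_force: 29.6
```

Run:
```python
from h import *
s=st()
get_image('side')
for l in('paddle','paddle_blade','paddle_grip'):
    for r in mark_of('side',l)[:1]: print(l,np.round(r['at'],3),round(r['p'],2))
```

```text
t 27.25 tcp [ 458.6 -344.6   71.6] yaw_y 86.99 tilt [ 0.001 -0.   ] F [ 0.85  0.21 -1.13] w 19.8 g 29.6 j [-0.36  0.48 -0.34  0.   -0.75  1.88]
paddle [ 0.46  -0.346  0.003] 0.73
paddle_blade [ 0.465 -0.223  0.012] 0.71
```

>>> play_rows(plan=[10, 0, 0, -1, 0, 10, 0, 0, -0.7, 0, 10, 0, 0, 0, 0, 10, 0, 0, 0, 0])

```text
time_s: 27.85
ee_pos: [0.4583, -0.3446, 0.0693]
eef_rot: [3.14, -0.083, -0.0]
wrist_force: [-0.0, -0.7, -1.5]
gripper_width: 0.0197
grasp_force: 29.6
```

>>> play_rows(plan=[10, 0, 0, -0.5, 0, 10, 0, 0, 0, 0, 10, 0, 0, 0, 0])

```text
time_s: 28.15
ee_pos: [0.4583, -0.3445, 0.0693]
eef_rot: [3.14, -0.083, 0.0]
wrist_force: [-2.0, 2.1, 2.7]
gripper_width: 0.0198
grasp_force: 29.6
```

Contact with the counter shows as an Fz rise of about 4 N. I release and rise.

>>> play_rows(plan=[26, 0, 0, 0, 0, 26, 0, 0, 0, 0, 40, 0, 0, 0, 0, 50, 0, 0, 0, 0, 50, 0, 0, 0, 0])

```text
time_s: 28.65
ee_pos: [0.4583, -0.3445, 0.0687]
eef_rot: [3.14, -0.083, -0.0]
wrist_force: [-0.4, 0.0, 0.5]
gripper_width: 0.0426
grasp_force: 0.0
```

>>> play_rows(plan=[50, 0, 0, 0, 0, 50, 0, 0, 0, 0, 50, 0, 0, 10, 0, 50, 0, 0, 20, 0, 50, 0, 0, 30, 0])

```text
time_s: 29.15
ee_pos: [0.4573, -0.3441, 0.1286]
eef_rot: [-3.139, 0.083, 0.005]
wrist_force: [-0.2, 1.0, -0.2]
gripper_width: 0.0499
grasp_force: 0.0
```

>>> play_rows(plan=[50, 0, 0, 40, 0, 50, 0, 0, 40, 0, 50, 0, 0, 0, 0, 50, 0, 0, 0, 0, 50, 0, 0, 0, 0])

```text
time_s: 29.65
ee_pos: [0.4576, -0.3442, 0.2083]
eef_rot: [-3.14, 0.083, 0.002]
wrist_force: [0.1, -0.4, -0.8]
gripper_width: 0.0499
grasp_force: 0.0
```

Run:
```python
from h import *
s=st()
snap('side','side6.png')
for l in('paddle','paddle_blade','paddle_grip','spare_roll','note_block'):
    for r in mark_of('side',l)[:1]: print(l,np.round(r['at'],3),round(r['p'],2))
a=cv2.imread('pics/side6.png')[100:300,180:350]
cv2.imwrite('pics/c6.png',cv2.resize(a,None,fx=3,fy=3,interpolation=cv2.INTER_CUBIC))
```

```text
t 29.65 tcp [ 457.6 -344.2  208.3] yaw_y 86.96 tilt [-0.001  0.001] F [ 0.09 -0.45 -0.8 ] w 49.9 g 0.0 j [-0.36  0.33 -0.18 -0.   -1.06  1.88]
paddle [ 0.464 -0.343  0.001] 0.7
paddle_blade [ 0.47  -0.222  0.008] 0.67
paddle_grip [ 0.459 -0.344  0.065] 0.74
spare_roll [ 0.359  0.183 -0.005] 0.5
note_block [ 0.353 -0.072  0.004] 0.8
```

View pics/c6.png

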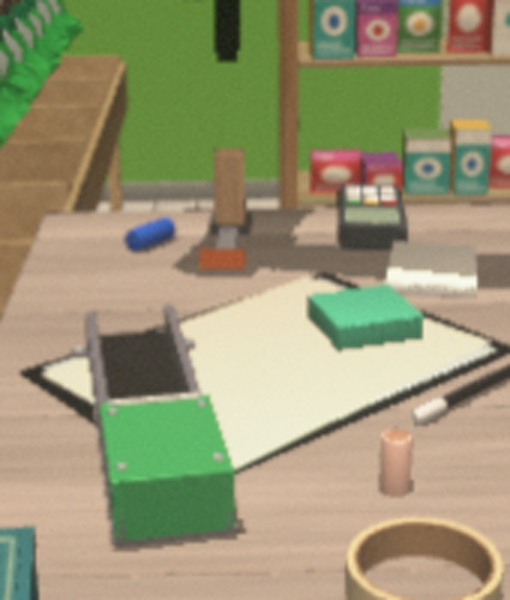

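The paddle stands upright by itself at crop (228,210), the lane is empty up to the cover, and the blue roll, spare roll and note block are unmoved. I hand the job in.

```bash
python3 -c "
from bench import *
print(job_done())"
```

```text
the job is handed in; nothing more can be done
None
```

I handed the job in at about 30 s; no verdict came back. The coin roll was pushed in under the cover and pressed against what felt like the buffer at about 7–8 N for over a second. I then eased off slowly and stood the paddle upright near its starting place. The roll's final position against the buffer is judged from force only, since the cover hides it.

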